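# Clear the bread bin's board lid and hold it half open

### The job

Somebody cracked walnuts on the board lid of the bread bin. With the scraper block, and not with the fingers, sweep the three shell halves off the closed lid to the right, towards the sink, so that they end on the worktop beside the bin and not in the sink, and put the scraper block back down on the worktop. Then lift the lid by its bar until it is half open, at 45 degrees, and finish while holding it there, without letting go; leave the spice jar, the tin and the mug where they are.

Things in the scene. Friction and masses are not known exactly. Their poses are not given: they have to be found in the camera images.
- bin: Bread bin, a white box 136 x 216 x 76 mm (x, y, z) under a wooden board lid; fixed, cannot slide. Origin: on the worktop under its middle; x points to the hinge side (away from the robot at yaw 0), y to the left, z up. Shut, the lid, 150 x 226 x 14 mm, covers x -75 to +75 mm, y -113 to +113 mm; its flat upper face is 90 mm above the worktop.
- lid (a joint): Angle of the lid (rad) on its hinge along the back edge: 0 shut (level), 0.785 half open at 45 degrees, stop at 1.4. The lid weighs about 0.45 kg, the hinge is free and has no stay: it falls shut whenever it is let go.
- lid_bar (a point): Middle of the lid's steel bar handle, on the bar's axis: round, 10 mm thick, 110 mm long, parallel to the hinge and 190 mm from it, moving with the lid; shut, 83 mm above the worktop with nothing below it. The bar's axis is 38 mm in front of the lid's front edge, joined to it by an arm at each end (55 mm either side of the middle); between the arms the space is free.
- lid_hinge (a point): Middle of the hinge axis, fixed, 83 mm above the worktop, at x = +77 mm in the bin's frame. The axis runs along the bin's y.
- scraper: Scraper block, wood with a steel foot, standing upright and loose on the worktop: 130 mm long (its x), 24 mm thick (its y; the steel foot, 10 mm high, is 18 mm thick), 56 mm high, 0.18 kg. Origin: middle of its underside, z up.
- shell1: Walnut shell half (one of three alike), lying loose on the lid: a dark brown dome 29 mm across and 12.5 mm high, flat underside, 12 g. Origin: middle of its flat underside.
- shell2: Walnut shell half (one of three alike), lying loose on the lid: a dark brown dome 29 mm across and 12.5 mm high, flat underside, 12 g. Origin: middle of its flat underside.
- shell3: Walnut shell half (one of three alike), lying loose on the lid: a dark brown dome 29 mm across and 12.5 mm high, flat underside, 12 g. Origin: middle of its flat underside.
- spice_jar: Bystander: glass spice jar with a screw cap, 45 mm across, 106 mm high, to the left of the bin. Origin under its middle.
- tin: Bystander: low food tin, 76 mm across, 58 mm high, behind and to the right of the bin. Origin under its middle.
- mug: Bystander: mug with a handle, 87 x 118 x 93 mm, behind the bin. Origin under its middle.

How it is judged:
On the way, in this order (a step that is already met when the one before it is completed fails the run):
1. the scraper block is held clear of the worktop (height (world z) of scraper above 0.06 m and contact force between the fingers and scraper above 1 N), for 0.2 s.
2. all three shell halves are down on the worktop to the right of the bin, the lid still shut (height (world z) of shell1 between -0.02 and 0.04 m and y of each of shell1, shell2, shell3 in the frame of bin below -0.095 m and height (world z) of shell2 between -0.02 and 0.04 m and height (world z) of shell3 between -0.02 and 0.04 m and value of joint lid below 0.08 rad), for 0.2 s.
3. the scraper block is back down on the worktop and released, the lid still shut (height (world z) of scraper between -0.02 and 0.035 m and contact force between the fingers and scraper below 0.2 N and value of joint lid below 0.08 rad), for 0.2 s.
At the end, for the whole second after the job is handed in: The lid is held at 45 degrees, give or take 6, by the fingers alone and at rest; the scraper block is down on the worktop, released and not touching the bin; the three shell halves are down on the worktop (neither in the sink nor on the floor) on the right-hand side of the bin (value of joint lid between 0.68 and 0.89 rad and velocity of joint lid between -0.1 and 0.1 rad/s and contact force between the fingers and bin above 0.8 N and contact force between each of scraper, spice_jar, tin, mug and bin below 0.2 N and height (world z) of shell1 between -0.02 and 0.04 m and y of each of shell1, shell2, shell3 in the frame of bin below -0.095 m and height (world z) of shell2 between -0.02 and 0.04 m and height (world z) of shell3 between -0.02 and 0.04 m and height (world z) of scraper between -0.02 and 0.035 m and contact force between the fingers and scraper below 0.2 N and linear speed of scraper below 0.03 m/s); the arm keeps its last pose, push and grip.
It fails at once if the lid is raised while a shell half is still on it ((height (world z) of shell1 above 0.06 m and value of joint lid above 0.1 rad) or (height (world z) of shell2 above 0.06 m and value of joint lid above 0.1 rad) or (height (world z) of shell3 above 0.06 m and value of joint lid above 0.1 rad)).
It fails at once if the fingers touch a shell half (contact force between the fingers and shell1 above 0.5 N or contact force between the fingers and shell2 above 0.5 N or contact force between the fingers and shell3 above 0.5 N).
It fails at once if a shell half falls into the sink or on the floor (height (world z) of any of shell1, shell2, shell3 below -0.03 m).
It fails at once if a bystander is shifted by more than 30 mm or tipped (distance of any of spice_jar, tin, mug from where it was at the start of the episode above 0.03 m or angle between any of spice_jar, tin, mug's own z axis and vertical above 0.4 rad).
It also fails if it takes over 67 s, if anything falls off the work surface, if the arm or the gripper's body presses on something with over 40 N, if the wrist force passes 120 N, or if a joint passes its speed limit or range.

### The arm

A 6-joint arm with a two-finger parallel gripper is mounted at the origin on a cart in front of the work surface, level with it; the furniture and walls round the work are solid. World frame = base frame: x ahead of the robot, y to its left, z up, the work surface at z = 0. Lengths are in m, angles in rad, forces in N, time in s.
With the tool pointing down it reaches from about 0.35 to 0.775 m from the base axis. Payload 5.5 kg.
Tool frame: the origin (TCP) lies midway between the tips of the shut fingers; the grasp point (between the pads) lies 19 mm behind it (env.hold_point_z is the distance from the TCP to the grasp point, in m); z points along the fingers, y is the line along which they close (so a half turn about z gives the same grasp; the last joint's range is limited). The gripper opens to 85 mm and grips with 20 to 120 N. Pads are 22 mm wide; open, the fingers measure 114 mm over their backs; the gripper's body (76 mm by 85 mm) begins 54 mm behind the grasp point. The pads swing forward as they close: fully open they stand 13 mm farther back than shut.
Start: joints at [-1.355, 0.313, 0.046, 1.304, 0, 1.431], TCP at [0.2, -0.539, 0.231] pointing down, gripper open.
Joint ranges: [-2.76, 2.76], [-0.86, 1.69], [-1.03, 1.26], [-2.2, 2.34], [-1.47, 1.5], [-3.14, 3.14]. Speed limits (rad/s): [2.57, 2.57, 3.14, 3.14, 3.14, 3.14].

### API

Orientations are given as a unit quaternion [w, x, y, z].
In Python, from workcell import env, read_camera gives the robot as it stands. The module is installed in compiled form; this text tells all that it offers.
- The arm moves only by the tool carry_out, never from a script. Its argument "moves" is a list of rows, each an object of numbers: "tx", "ty", "tz": the shift along the world's x, y, z in cm; "wx", "wy", "wz": the turn, a rotation vector about the world's x, y, z in rad; "claw": the closure, from -1 (fully open) to 1 (shut). A call has 1 to 8 rows; each row shifts and turns the commanded pose from where the row before left it; what a row does not reach is not made up. A row lasts 1/8 s, in which the tool goes at most 62.5 mm and 10.7 degrees, less where a joint would pass 70% of its speed; a pose out of reach is approached as far as the arm can. A call is refused whole if a number of a shift passes 6.25 or a number of a turn 0.188, either way. A call with a gripper value outside its range is refused whole. The fingers move at their own pace and stop on an object; "newtons" is the grip in N (left out, the last holds). Time passes only in rows, so rows that do not move let the fingers close. It gives the time, the measured TCP pose, the force, the opening and the grip force at its end, in the units of the state.
- env.get_state(): the state, without advancing time (a new reading comes with each control period).
- read_camera(name): name is "scene" or "top" or "wrist"; returns a dict with "image" (384x512x3 uint8, blue, green, red), "z_map" (384x512 float32, m along the optical axis (not along the pixel's ray), 0 where there is no reading), "fx", "fy", "cx", "cy" (pixels), "k1" (the pictures are not rectified: a ray, as slopes to the right and down, at radius r is drawn at 1 + k1 r^2 times it, then the intrinsics apply), "camera_from_world" (4x4, takes a point from world to camera coordinates); the wrist camera has in their place "hand_eye" (4x4, takes a point from camera to tool coordinates, whose origin is the TCP and whose axes are the flange's). Camera axes: x right, y down, z forward; pixel columns grow to the right and rows downward; lengths in m; the calibration is good to about 2 mm. A picture is of the moment at which its call begins: read the wrist's pose just before it.
- env.hand_in(): hands the job in; it is judged then, once.
The state is a dict: "clock": time; "joint_pos": joint angles; "qvel": joint speeds; "tau": joint torques, N m; "tcp_pos": TCP position; "orientation": TCP orientation; "wrist_force": force on the tool from outside, world axes, zero at the start; "ft_torque": the same for the moment, N m; "finger_gap": finger opening in m; "grip_force": force on a finger pad.
Only numpy, scipy, OpenCV 4.12 (cv2) and the standard library are available. Lean on these libraries where they do the work, as an engineer would, in place of code of your own. Each camera call takes 0.05 s, during which the arm holds its last target. There are 200 camera calls.

## Working session

There is one attempt and no reset: what is moved stays moved. The work goes in short steps, Python scripts to look and compute and a tool call to move; the robot and the scene stay as the last step left them, time stands still between calls to the robot, and variables do not carry over. Pictures are saved under pics/ and viewed, at most 10 in all, crops included, and the job is handed in when it is done.

Besides the shell and the picture viewer there is one more tool, called after "Request:" in YAML: its name, and indented under it one key for each argument. carry_out: Moves the arm, as the interface text tells. Its arguments: {"type":"object","properties":{"moves":{"type":"array","items":{"type":"object","properties":{"tx":{"type":"number"},"ty":{"type":"number"},"tz":{"type":"number"},"wx":{"type":"number"},"wy":{"type":"number"},"wz":{"type":"number"},"claw":{"type":"number"}}}},"newtons":{"type":"number"}},"required":["moves"]}

```bash
mkdir -p pics; cat > h.py <<'E'
import numpy as np, cv2
from workcell import env, read_camera
def cloud(d, T=None):
    """world xyz per pixel (HxWx3), nan where no reading"""
    z=d["z_map"]; H,W=z.shape
    u,v=np.meshgrid(np.arange(W),np.arange(H))
    K=np.array([[d["fx"],0,d["cx"]],[0,d["fy"],d["cy"]],[0,0,1.]])
    p=cv2.undistortPoints(np.stack([u,v],-1).reshape(-1,1,2).astype(float),K,np.array([d["k1"],0,0,0,0.])).reshape(H,W,2)
    P=np.dstack([p[...,0]*z,p[...,1]*z,z]); P[z==0]=np.nan
    M=np.linalg.inv(d["camera_from_world"]) if T is None else T
    return P@M[:3,:3].T+M[:3,3]
E
python3 - <<'E'
from h import *
s=env.get_state(); print(s)
for n in("top","scene"):
    d=read_camera(n); np.savez(n,P=cloud(d),im=d["image"]); cv2.imwrite(f"pics/{n}.png",d["image"])
    print(n,np.linalg.inv(d["camera_from_world"]).round(3))
E
```

```text
{'clock': 0.0, 'joint_pos': array([-1.35456454e+00,  3.14028662e-01,  4.49782855e-02,  1.30361032e+00,
       -7.39740416e-06,  1.43117079e+00]), 'qvel': array([ 0.00047787,  0.00011233,  0.0006289 , -0.00059624, -0.00056797,
        0.00052481]), 'tau': array([ 4.32401539e-04, -4.80624533e+01,  2.98533279e+01,  1.92761229e-02,
       -1.54839768e-04, -5.78972475e-06]), 'tcp_pos': array([ 0.20018987, -0.53847525,  0.23039252]), 'orientation': array([-9.31357191e-04,  9.84211985e-01,  1.76991244e-01, -3.93927663e-05]), 'wrist_force': array([ 0.26256598, -0.3652523 , -0.42723592]), 'ft_torque': array([-0.05657992, -0.05343729,  0.03004943]), 'grip_force': 0.0, 'finger_gap': 0.08541279395654842}
top [[-0.007 -0.999  0.05   0.524]
 [-1.     0.008  0.01   0.046]
 [-0.01  -0.05  -0.999  1.207]
 [ 0.     0.     0.     1.   ]]
scene [[ 1.000e+00 -2.000e-03 -1.000e-03  5.870e-01]
 [-1.000e-03 -8.890e-01  4.590e-01 -5.860e-01]
 [-2.000e-03 -4.590e-01 -8.890e-01  1.341e+00]
 [ 0.000e+00  0.000e+00  0.000e+00  1.000e+00]]
```

View pics/top.png

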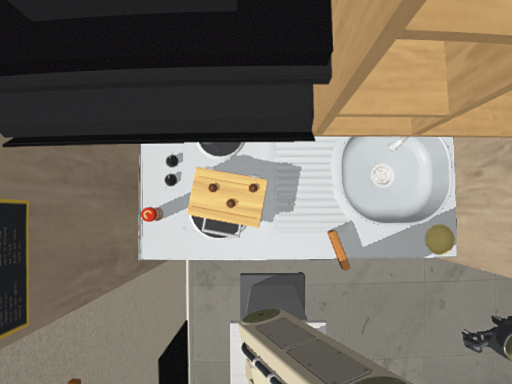

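View pics/scene.png

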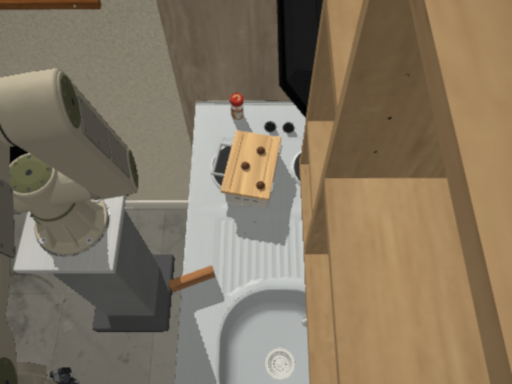

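The top view shows the lid at about (228,196) with shells at (213,188), (253,188) and (231,203). The bar is near (221,229), the scraper at (339,250), the jar at (149,214), and the sink starts at about column 335. The scene view agrees: lid (251,166), scraper (192,279), sink below row 280. The mug and tin are hidden under the cupboard and hood.

```bash
python3 - <<'E'
from h import *
for n in("top","scene"):
    f=np.load(n+".npz"); P,im=f["P"],f["im"]; X,Y,Z=np.moveaxis(P,-1,0)
    hsv=cv2.cvtColor(im,cv2.COLOR_BGR2HSV)
    reg=(X>.25)&(X<.85)&(Y>-.5)&(Y<.5)
    def rect(m,name):
        q=P[m]
        if len(q)<4: print(n,name,len(q));return
        r=cv2.minAreaRect(q[:,:2].astype(np.float32)); print(n,name,len(q),"rect c",np.round(r[0],4),"size",np.round(r[1],4),"ang",round(r[2],2),"z",np.percentile(q[:,2],[5,50,95]).round(4))
        return q
    nn,l,st,_=cv2.connectedComponentsWithStats(((Z>.07)&(Z<.115)&reg).astype(np.uint8))
    for i in range(1,nn):
        if st[i,4]>8: rect(l==i,"lidlevel")
    sh=(Z>.09)&(Z<.115)&reg&(hsv[...,2]<120)
    nn,l,st,_=cv2.connectedComponentsWithStats(sh.astype(np.uint8))
    for i in range(1,nn):
        if st[i,4]>8: rect(l==i,"shell")
    nn,l,st,_=cv2.connectedComponentsWithStats(((Z>.035)&(Z<.068)&reg).astype(np.uint8))
    for i in range(1,nn):
        if st[i,4]>8: rect(l==i,"mid")
    nn,l,st,_=cv2.connectedComponentsWithStats(((Z>.12)&(Z<1)&(X>.1)&(X<1)&(abs(Y)<.6)).astype(np.uint8))
    for i in range(1,nn):
        if st[i,4]>20:
            q=P[l==i]; print(n,"high",len(q),q.min(0).round(3),q.max(0).round(3))
    q=P[(abs(Z)<.01)&(X>.2)&(X<1.2)]; print(n,"worktop",q.min(0).round(3),q.max(0).round(3), np.median(q[:,2]).round(4))
    s=(Z<-.02)&(Z>-.3)&(X>.4)&(X<1); q=P[s]; print(n,"sink",q.min(0).round(3),q.max(0).round(3))
    # bar rows
    if n=="top":
        for r in range(218,240,2): print(r,[tuple((P[r,c]*1000).round().astype(int)) for c in range(196,250,8)])
E
```

```text
top lidlevel 677 rect c [0.519  0.4599] size [0.4294 0.0074] ang 0.05 z [0.0721 0.0945 0.1133]
top lidlevel 3807 rect c [0.5469 0.1601] size [0.227  0.2004] ang 79.08 z [0.0865 0.0905 0.0958]
top lidlevel 212 rect c [0.5113 0.3969] size [0.0436 0.0437] ang 2.94 z [0.0781 0.1061 0.1098]
top lidlevel 84 rect c [0.2732 0.4802] size [0.046  0.0059] ang 0.39 z [0.0735 0.0922 0.1107]
top shell 379 rect c [0.5186 0.4588] size [0.0051 0.4209] ang 89.59 z [0.0915 0.1042 0.1139]
top shell 41 rect c [0.5925 0.1973] size [0.0222 0.0199] ang 28.01 z [0.0939 0.1004 0.1047]
top shell 34 rect c [0.5914 0.0737] size [0.0216 0.0182] ang 36.47 z [0.0965 0.1001 0.1038]
top shell 34 rect c [0.5447 0.1421] size [0.021  0.0189] ang 36.95 z [0.0977 0.1012 0.1039]
top shell 15 rect c [0.5111 0.3783] size [0.0063 0.0309] ang 85.61 z [0.0908 0.0982 0.1035]
top mid 476 rect c [0.5231 0.4599] size [0.4328 0.0065] ang 0.24 z [0.0361 0.0514 0.0658]
top mid 47 rect c [0.5127 0.3814] size [0.0418 0.0154] ang 2.84 z [0.0365 0.0555 0.0669]
top mid 11 rect c [ 0.4543 -0.4912] size [0.0045 0.0236] ang 51.67 z [0.0368 0.
[... 4929 characters left out ...]
 mid 424 rect c [0.3802 0.4616] size [0.0282 0.2601] ang 83.71 z [0.0374 0.0523 0.0667]
scene mid 264 rect c [0.601  0.4584] size [0.0132 0.1673] ang 88.98 z [0.0378 0.0528 0.0656]
scene mid 81 rect c [0.5101 0.3821] size [0.018  0.0434] ang 80.84 z [0.0371 0.0518 0.0671]
scene mid 200 rect c [0.5487 0.0494] size [0.0142 0.136 ] ang 83.62 z [0.0366 0.0519 0.0658]
scene mid 458 rect c [ 0.3941 -0.1957] size [0.1296 0.0261] ang 21.0 z [0.0396 0.055  0.0602]
scene high 68369 [ 0.1   -0.539  0.12 ] [0.844 0.489 1.   ]
scene high 15202 [ 0.1   -0.531  0.191] [0.29  0.105 0.786]
scene worktop [ 0.202 -0.473 -0.01 ] [0.748 0.484 0.01 ] 0.0003
scene sink [ 0.479 -0.47  -0.187] [ 0.735 -0.22  -0.02 ]
```

Request:
carry_out:
  moves:
    - {"tx":1.14,"ty":2.02,"wz":0.1857,"claw":-1}
    - {"tx":1.14,"ty":2.02,"wz":0.1857,"claw":-1}
    - {"tx":1.14,"ty":2.02,"wz":0.1857,"claw":-1}
    - {"tx":1.14,"ty":2.02,"wz":0.1857,"claw":-1}
    - {"tx":1.14,"ty":2.02,"wz":0.1857,"claw":-1}
    - {"tx":1.14,"ty":2.02,"wz":0.1857,"claw":-1}
    - {"tx":1.14,"ty":2.02,"wz":0.1857,"claw":-1}
    - {"tx":1.14,"ty":2.02,"wz":0.1857,"claw":-1}

```text
invalid input at $.moves[0]: expected keys tx, ty, tz, wx, wy, wz, claw
```

Request:
carry_out:
  moves:
    - {"tx":1.14,"ty":2.02,"wz":0.1857,"claw":-1}
    - {"tx":1.14,"ty":2.02,"wz":0.1857,"claw":-1}
    - {"tx":1.14,"ty":2.02,"wz":0.1857,"claw":-1}
    - {"tx":1.14,"ty":2.02,"wz":0.1857,"claw":-1}
    - {"tx":1.14,"ty":2.02,"wz":0.1857,"claw":-1}
    - {"tx":1.14,"ty":2.02,"wz":0.1857,"claw":-1}
    - {"tx":1.14,"ty":2.02,"wz":0.1857,"claw":-1}
    - {"tx":1.14,"ty":2.02,"wz":0.1857,"claw":-1}

```text
invalid input at $.moves[0]: expected keys tx, ty, tz, wx, wy, wz, claw
```

Request:
carry_out:
  moves:
    - {"tx":1.14,"ty":2.02,"wz":0.1857,"claw":-1}
    - {"claw":-1}
    - {"claw":-1}

```text
invalid input at $.moves[0]: expected keys tx, ty, tz, wx, wy, wz, claw
```

```bash
cat >> h.py <<'E'
from scipy.spatial.transform import Rotation as R
def pose():
    s=env.get_state(); q=s["orientation"]; T=np.eye(4)
    T[:3,:3]=R.from_quat(np.r_[q[1:],q[0]]).as_matrix(); T[:3,3]=s["tcp_pos"]; return s,T
def show(s,T):
    print("t",round(s["clock"],2),"tcp",s["tcp_pos"].round(4),"z",T[:3,2].round(3),"yaw x-axis deg",round(np.degrees(np.arctan2(T[1,0],T[0,0])),2),"q",s["joint_pos"].round(2),"F",s["wrist_force"].round(2),"gap",round(s["finger_gap"],4),"grip",round(s["grip_force"],1))
E
python3 - <<'E'
from h import *
s,T=pose(); show(s,T)
d=read_camera("wrist"); P=cloud(d,T@d["hand_eye"]); cv2.imwrite("pics/w1.png",d["image"])
Z=P[...,2]; m=(Z>.04)&(Z<.066); 
nn,l,st,_=cv2.connectedComponentsWithStats(m.astype(np.uint8))
for i in range(1,nn):
    if st[i,4]>100:
        q=P[l==i]; r=cv2.minAreaRect(q[:,:2].astype(np.float32)); print(st[i,4],np.round(r[0],4),np.round(r[1],4),round(r[2],2),np.median(q[:,2]).round(4),st[i])
for n in("top","scene"):
    f=np.load(n+".npz"); P=f["P"]; X,Y,Z=np.moveaxis(P,-1,0)
    c,sn=np.cos(-.19),np.sin(-.19)
    m=(Z>.084)&(Z<.11)&(X>.48)&(X<.72)&(abs(Y-.16)<.14)
    q=P[m]; q=q[(q[:,:2]-[.567,.1556])@[c,sn]>-.078]
    r=cv2.minAreaRect(q[:,:2].astype(np.float32)); print("lid plate",np.round(r[0],4),np.round(r[1],4),round(r[2],2))
    m=(Z>.12)&(X>.45)&(X<.9)&(Y<.45)&(Y>-.45)
    for z0 in np.arange(.15,.95,.1):
        k=m&(Z>z0)&(Z<=z0+.1)
        if k.sum()>5: print("high",n,z0.round(2),k.sum(),P[k].min(0).round(3),P[k].max(0).round(3))
    k=(Z<-.02)&(Z>-.06)&(X>.45)&(X<.7)&(Y<0); print("sink edge y max",np.percentile(P[k][:,1],99) if k.any() else None)
    for y in(-.15,-.1,0,.35): 
        k=(abs(Z)<.008)&(abs(Y-y)<.01)&(X>.2); print("front edge",y,np.sort(X[k])[:3].round(3))
E
```

```text
t 0.1 tcp [ 0.2002 -0.5385  0.2305] z [-0.     0.002 -1.   ] yaw x-axis deg 20.39 q [-1.35  0.31  0.05  1.3  -0.    1.43] F [-0.25  0.71 -0.46] gap 0.0854 grip 0.0
708 [ 0.3591 -0.6099] [0.0578 0.0189] 19.21 0.0535 [378   0  37  69 708]
lid plate [0.5677 0.1561] [0.2271 0.1568] 79.2
high top 0.15 118 [ 0.694 -0.381  0.15 ] [ 0.731 -0.325  0.187]
high top 0.45 3861 [ 0.673 -0.45   0.454] [ 0.772 -0.055  0.55 ]
high top 0.55 7328 [ 0.647 -0.278  0.55 ] [ 0.805 -0.029  0.65 ]
high top 0.65 27362 [ 0.621 -0.278  0.65 ] [0.829 0.45  0.75 ]
high top 0.75 26044 [ 0.674 -0.276  0.75 ] [0.799 0.4   0.85 ]
high top 0.85 6508 [ 0.674 -0.187  0.85 ] [0.756 0.327 0.95 ]
sink edge y max -0.36131644090379506
front edge -0.15 [0.358 0.358 0.358]
front edge -0.1 [0.358 0.359 0.359]
front edge 0 [0.36 0.36 0.36]
front edge 0.35 [0.361 0.361 0.361]
lid plate [0.5682 0.1549] [0.2289 0.157 ] 79.65
high scene 0.15 22 [ 0.628 -0.35   0.151] [0.704 0.45  0.215]
high scene 0.45 3512 [ 0.675 -0.45   0.455] [ 0.722 -0.058  0.55 ]
high scene 0.55 2282 [ 0.643 -0.28   0.55 ] [ 0.726 -0.005  0.65 ]
high scene 0.65 4712 [ 0.623 -0.28   0.65 ] [0.725 0.202 0.75 ]
high scene 0.75 20470 [ 0.675 -0.45   0.75 ] [0.844 0.096 0.85 ]
high scene 0.85 7610 [ 0.675 -0.281  0.85 ] [ 0.811 -0.058  0.95 ]
sink edge y max -0.22128922888914912
front edge -0.15 [0.359 0.36  0.361]
front edge -0.1 [0.361 0.361 0.361]
front edge 0 [0.36  0.36  0.361]
front edge 0.35 [0.361 0.361 0.361]
```

Request:
carry_out:
  moves:
    - {"tx":1.14,"ty":2.02,"tz":0,"wx":0,"wy":0,"wz":0.1857,"claw":-1}
    - {"tx":1.14,"ty":2.02,"tz":0,"wx":0,"wy":0,"wz":0.1857,"claw":-1}
    - {"tx":1.14,"ty":2.02,"tz":0,"wx":0,"wy":0,"wz":0.1857,"claw":-1}
    - {"tx":1.14,"ty":2.02,"tz":0,"wx":0,"wy":0,"wz":0.1857,"claw":-1}
    - {"tx":1.14,"ty":2.02,"tz":0,"wx":0,"wy":0,"wz":0.1857,"claw":-1}
    - {"tx":1.14,"ty":2.02,"tz":0,"wx":0,"wy":0,"wz":0.1857,"claw":-1}
    - {"tx":1.14,"ty":2.02,"tz":0,"wx":0,"wy":0,"wz":0.1857,"claw":-1}
    - {"tx":1.14,"ty":2.02,"tz":0,"wx":0,"wy":0,"wz":0.1857,"claw":-1}

```text
clock: 1.15
tcp_pos: [0.2917, -0.3766, 0.2311]
orientation: [-0.0, 0.603, 0.798, 0.0]
wrist_force: [-0.6, -0.0, -0.3]
finger_gap: 0.0856
grip_force: 0.0
```

Request:
carry_out:
  moves:
    - {"tx":1.14,"ty":2.02,"tz":0,"wx":0,"wy":0,"wz":0.1857,"claw":-1}
    - {"tx":1.14,"ty":2.02,"tz":0,"wx":0,"wy":0,"wz":0.1857,"claw":-1}
    - {"tx":1.14,"ty":2.02,"tz":0,"wx":0,"wy":0,"wz":0.1857,"claw":-1}
    - {"tx":1.14,"ty":2.02,"tz":0,"wx":0,"wy":0,"wz":0.1857,"claw":-1}
    - {"tx":1.14,"ty":2.02,"tz":0,"wx":0,"wy":0,"wz":0.1857,"claw":-1}
    - {"tx":1.14,"ty":2.02,"tz":0,"wx":0,"wy":0,"wz":0.1857,"claw":-1}
    - {"tx":1.14,"ty":2.02,"tz":0,"wx":0,"wy":0,"wz":0.1857,"claw":-1}
    - {"tx":1.14,"ty":2.02,"tz":0,"wx":0,"wy":0,"wz":0.1857,"claw":-1}

```text
clock: 2.15
tcp_pos: [0.3828, -0.215, 0.2311]
orientation: [-0.0, -0.096, 0.995, 0.0]
wrist_force: [0.5, -0.0, -0.3]
finger_gap: 0.0853
grip_force: 0.0
```

Request:
carry_out:
  moves:
    - {"tx":1.14,"ty":2.02,"tz":0,"wx":0,"wy":0,"wz":0.1857,"claw":-1}
    - {"tx":0,"ty":0,"tz":0,"wx":0,"wy":0,"wz":0,"claw":-1}
    - {"tx":0,"ty":0,"tz":0,"wx":0,"wy":0,"wz":0,"claw":-1}

```text
clock: 2.52
tcp_pos: [0.3939, -0.1958, 0.2312]
orientation: [-0.0, -0.183, 0.983, 0.0]
wrist_force: [-0.1, 0.2, 0.5]
finger_gap: 0.0852
grip_force: 0.0
```

```bash
cat > w.py <<'E'
from h import *
def blk(name=None):
    s,T=pose(); show(s,T)
    d=read_camera("wrist"); P=cloud(d,T@d["hand_eye"])
    if name: cv2.imwrite(f"pics/{name}.png",d["image"])
    Z=P[...,2]; m=(Z>.046)&(Z<.066)
    nn,l,st,_=cv2.connectedComponentsWithStats(m.astype(np.uint8))
    for i in range(1,nn):
        if st[i,4]>300:
            q=P[l==i]; r=cv2.minAreaRect(q[:,:2].astype(np.float32)); print(st[i,4],np.round(r[0],4),np.round(r[1],4),round(r[2],2),np.median(q[:,2]).round(4),st[i])
E
python3 -c "
import w; w.blk('w2')"
```

```text
t 2.52 tcp [ 0.3939 -0.1958  0.2312] z [-0. -0. -1.] yaw x-axis deg -158.86 q [-0.64  0.05 -0.28  1.24 -0.   -1.01] F [-0.06  0.19  0.52] gap 0.0852 grip 0.0
3233 [ 0.3915 -0.1953] [0.1291 0.0248] 20.88 0.0554 [ 247  102   26  130 3233]
```

Request:
carry_out:
  newtons: 60
  moves:
    - {"tx":-0.1,"ty":0,"tz":-4,"wx":0,"wy":0,"wz":0,"claw":-1}
    - {"tx":0,"ty":0,"tz":-4,"wx":0,"wy":0,"wz":0,"claw":-1}
    - {"tx":0,"ty":0,"tz":-4,"wx":0,"wy":0,"wz":0,"claw":-1}
    - {"tx":0,"ty":0,"tz":-4,"wx":0,"wy":0,"wz":0,"claw":-1}
    - {"tx":0,"ty":0,"tz":-3,"wx":0,"wy":0,"wz":0,"claw":-1}
    - {"tx":0,"ty":0,"tz":-1.7,"wx":0,"wy":0,"wz":0,"claw":-1}
    - {"tx":0,"ty":0,"tz":0,"wx":0,"wy":0,"wz":0,"claw":-1}
    - {"tx":0,"ty":0,"tz":0,"wx":0,"wy":0,"wz":0,"claw":1}

```text
clock: 3.58
tcp_pos: [0.3934, -0.1964, 0.0249]
orientation: [0.0, -0.184, 0.983, -0.0]
wrist_force: [1.3, -0.2, -0.5]
finger_gap: 0.0697
grip_force: 0.0
```

Request:
carry_out:
  moves:
    - {"tx":0,"ty":0,"tz":0,"wx":0,"wy":0,"wz":0,"claw":1}
    - {"tx":0,"ty":0,"tz":0,"wx":0,"wy":0,"wz":0,"claw":1}
    - {"tx":0,"ty":0,"tz":0,"wx":0,"wy":0,"wz":0,"claw":1}
    - {"tx":0,"ty":0,"tz":0,"wx":0,"wy":0,"wz":0,"claw":1}
    - {"tx":0,"ty":0,"tz":0,"wx":0,"wy":0,"wz":0,"claw":1}
    - {"tx":0,"ty":0,"tz":0,"wx":0,"wy":0,"wz":0,"claw":1}

```text
clock: 4.32
tcp_pos: [0.3934, -0.1959, 0.0249]
orientation: [0.0, -0.185, 0.983, -0.0]
wrist_force: [-0.9, 0.0, 6.0]
finger_gap: 0.0231
grip_force: 59.3
```

```bash
python3 -c "
import w; w.blk()"
```

```text
t 4.33 tcp [ 0.3934 -0.1959  0.0249] z [ 0.001 -0.001 -1.   ] yaw x-axis deg -158.73 q [-0.64  0.23 -0.62  0.72 -0.   -1.02] F [-0.89  0.01  5.98] gap 0.0231 grip 59.3
17121 [ 0.38  -0.204] [0.1015 0.0491] 34.77 0.0555 [  190   127   135   242 17121]
```

Request:
carry_out:
  moves:
    - {"tx":0,"ty":0,"tz":1,"wx":0,"wy":0,"wz":0,"claw":1}
    - {"tx":0,"ty":0,"tz":3,"wx":0,"wy":0,"wz":0,"claw":1}
    - {"tx":0,"ty":0,"tz":4,"wx":0,"wy":0,"wz":0,"claw":1}
    - {"tx":0,"ty":0,"tz":4,"wx":0,"wy":0,"wz":0,"claw":1}
    - {"tx":0,"ty":0,"tz":2,"wx":0,"wy":0,"wz":0,"claw":1}
    - {"tx":0,"ty":0,"tz":0,"wx":0,"wy":0,"wz":0,"claw":1}

```text
clock: 5.12
tcp_pos: [0.394, -0.1963, 0.166]
orientation: [0.001, -0.185, 0.983, -0.001]
wrist_force: [-0.5, -0.8, -1.5]
finger_gap: 0.0229
grip_force: 58.9
```

Request:
carry_out:
  moves:
    - {"tx":1.0,"ty":2.2,"tz":0,"wx":0,"wy":0,"wz":-0.05,"claw":1}
    - {"tx":2.0,"ty":4.0,"tz":0,"wx":0,"wy":0,"wz":-0.06,"claw":1}
    - {"tx":2.0,"ty":4.0,"tz":0,"wx":0,"wy":0,"wz":-0.06,"claw":1}
    - {"tx":2.0,"ty":4.0,"tz":0,"wx":0,"wy":0,"wz":-0.06,"claw":1}
    - {"tx":2.0,"ty":4.0,"tz":0,"wx":0,"wy":0,"wz":-0.06,"claw":1}
    - {"tx":2.0,"ty":4.0,"tz":0,"wx":0,"wy":0,"wz":-0.06,"claw":1}
    - {"tx":2.0,"ty":4.0,"tz":0,"wx":0,"wy":0,"wz":-0.06,"claw":1}
    - {"tx":2.0,"ty":5.0,"tz":0,"wx":0,"wy":0,"wz":-0.06,"claw":1}

```text
clock: 6.12
tcp_pos: [0.5428, 0.1174, 0.1626]
orientation: [-0.001, 0.051, 0.999, -0.0]
wrist_force: [1.3, -0.2, -1.8]
finger_gap: 0.0232
grip_force: 58.9
```

Request:
carry_out:
  moves:
    - {"tx":2.0,"ty":5.0,"tz":0,"wx":0,"wy":0,"wz":-0.06,"claw":1}
    - {"tx":2.0,"ty":4.5,"tz":0,"wx":0,"wy":0,"wz":-0.027,"claw":1}
    - {"tx":1.0,"ty":3.1,"tz":0,"wx":0,"wy":0,"wz":0,"claw":1}
    - {"tx":0,"ty":0,"tz":0,"wx":0,"wy":0,"wz":0,"claw":1}
    - {"tx":0,"ty":0,"tz":0,"wx":0,"wy":0,"wz":0,"claw":1}

```text
clock: 6.75
tcp_pos: [0.592, 0.2418, 0.1627]
orientation: [-0.001, 0.093, 0.996, -0.001]
wrist_force: [-0.2, -0.2, -1.0]
finger_gap: 0.0233
grip_force: 59.2
```

```bash
python3 - <<'E'
from h import *
s,T=pose(); show(s,T)
for n in("scene",):
    d=read_camera(n); P=cloud(d); im=d["image"]
    cv2.imwrite(f"pics/{n}2.png",cv2.resize(im[60:260,150:350],None,fx=3,fy=3))
E
```

```text
t 6.75 tcp [0.592  0.2418 0.1627] z [-0.003 -0.001 -1.   ] yaw x-axis deg 169.36 q [ 0.26  0.47  0.1   1.21 -0.    0.45] F [-0.21 -0.23 -0.99] gap 0.0233 grip 59.2
```

View pics/scene2.png

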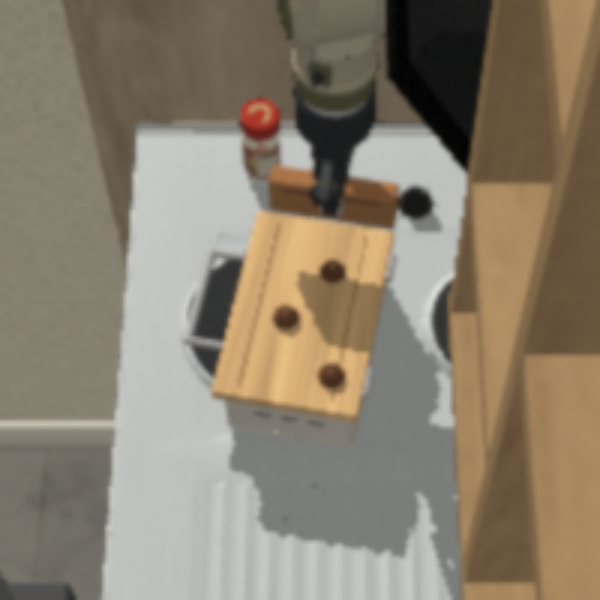

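Request:
carry_out:
  moves:
    - {"tx":0,"ty":0,"tz":-2,"wx":0,"wy":0,"wz":0,"claw":1}
    - {"tx":0,"ty":0,"tz":-1.5,"wx":0,"wy":0,"wz":0,"claw":1}
    - {"tx":0,"ty":0,"tz":-0.7,"wx":0,"wy":0,"wz":0,"claw":1}
    - {"tx":0,"ty":0,"tz":-0.2,"wx":0,"wy":0,"wz":0,"claw":1}
    - {"tx":0,"ty":0,"tz":0,"wx":0,"wy":0,"wz":0,"claw":1}
    - {"tx":0,"ty":0,"tz":0,"wx":0,"wy":0,"wz":0,"claw":1}

```text
clock: 7.55
tcp_pos: [0.5935, 0.2425, 0.121]
orientation: [0.001, 0.093, 0.996, 0.0]
wrist_force: [0.3, -0.1, -1.1]
finger_gap: 0.023
grip_force: 59.2
```

Request:
carry_out:
  moves:
    - {"tx":0,"ty":0,"tz":-0.35,"wx":0,"wy":0,"wz":0,"claw":1}
    - {"tx":0,"ty":0,"tz":0,"wx":0,"wy":0,"wz":0,"claw":1}
    - {"tx":-0.09,"ty":-0.45,"tz":0,"wx":0,"wy":0,"wz":0,"claw":1}
    - {"tx":-0.16,"ty":-0.88,"tz":0,"wx":0,"wy":0,"wz":0,"claw":1}
    - {"tx":-0.16,"ty":-0.88,"tz":0,"wx":0,"wy":0,"wz":0,"claw":1}
    - {"tx":-0.16,"ty":-0.88,"tz":0,"wx":0,"wy":0,"wz":0,"claw":1}
    - {"tx":-0.16,"ty":-0.88,"tz":0,"wx":0,"wy":0,"wz":0,"claw":1}
    - {"tx":-0.16,"ty":-0.88,"tz":0,"wx":0,"wy":0,"wz":0,"claw":1}

```text
clock: 8.55
tcp_pos: [0.5841, 0.1932, 0.1169]
orientation: [0.0, 0.093, 0.996, 0.0]
wrist_force: [0.3, -0.6, -1.9]
finger_gap: 0.0234
grip_force: 59.2
```

```bash
python3 - <<'E'
from h import *
s,T=pose(); show(s,T)
d=read_camera("scene"); cv2.imwrite("pics/scene3.png",cv2.resize(d["image"][90:240,190:310],None,fx=4,fy=4))
E
```

```text
t 8.55 tcp [0.5841 0.1932 0.1169] z [ 0.  0. -1.] yaw x-axis deg 169.33 q [ 0.19  0.44 -0.05  1.08  0.    0.38] F [ 0.25 -0.62 -1.89] gap 0.0234 grip 59.2
```

View pics/scene3.png

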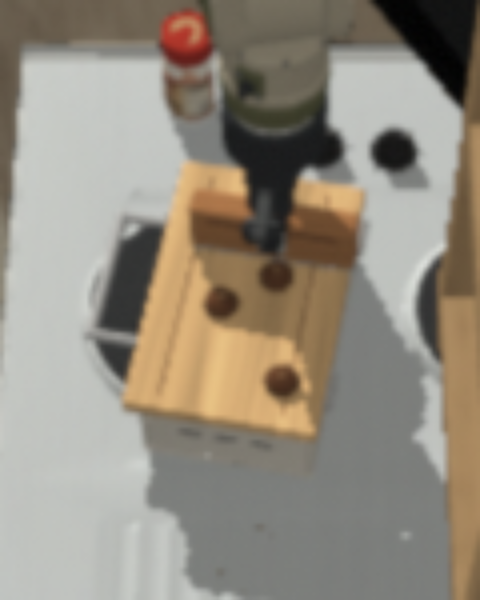

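The shells are ahead of the block and the block lies square across the lid: block at about (275,225), shells at (275,277), (222,302), (282,381). I'll continue the sweep.

Request:
carry_out:
  moves:
    - {"tx":-0.16,"ty":-0.88,"tz":0,"wx":0,"wy":0,"wz":0,"claw":1}
    - {"tx":-0.16,"ty":-0.88,"tz":0,"wx":0,"wy":0,"wz":0,"claw":1}
    - {"tx":-0.16,"ty":-0.88,"tz":0,"wx":0,"wy":0,"wz":0,"claw":1}
    - {"tx":-0.16,"ty":-0.88,"tz":0,"wx":0,"wy":0,"wz":0,"claw":1}
    - {"tx":-0.16,"ty":-0.88,"tz":0,"wx":0,"wy":0,"wz":0,"claw":1}
    - {"tx":-0.16,"ty":-0.88,"tz":0,"wx":0,"wy":0,"wz":0,"claw":1}
    - {"tx":-0.16,"ty":-0.88,"tz":0,"wx":0,"wy":0,"wz":0,"claw":1}
    - {"tx":-0.16,"ty":-0.88,"tz":0,"wx":0,"wy":0,"wz":0,"claw":1}

```text
clock: 9.6
tcp_pos: [0.5713, 0.1229, 0.1169]
orientation: [0.0, 0.093, 0.996, 0.0]
wrist_force: [0.4, 0.5, -1.0]
finger_gap: 0.0231
grip_force: 59.2
```

Request:
carry_out:
  moves:
    - {"tx":-0.13,"ty":-0.69,"tz":0,"wx":0,"wy":0,"wz":0,"claw":1}
    - {"tx":-0.13,"ty":-0.69,"tz":0,"wx":0,"wy":0,"wz":0,"claw":1}
    - {"tx":-0.13,"ty":-0.69,"tz":0,"wx":0,"wy":0,"wz":0,"claw":1}
    - {"tx":-0.11,"ty":-0.59,"tz":0,"wx":0,"wy":0,"wz":0,"claw":1}
    - {"tx":-0.11,"ty":-0.59,"tz":0,"wx":0,"wy":0,"wz":0,"claw":1}
    - {"tx":-0.11,"ty":-0.59,"tz":0,"wx":0,"wy":0,"wz":0,"claw":1}
    - {"tx":-0.11,"ty":-0.59,"tz":0,"wx":0,"wy":0,"wz":0,"claw":1}
    - {"tx":-0.11,"ty":-0.59,"tz":0,"wx":0,"wy":0,"wz":0,"claw":1}

```text
clock: 10.6
tcp_pos: [0.5619, 0.0729, 0.1169]
orientation: [0.0, 0.093, 0.996, 0.0]
wrist_force: [0.5, 0.3, -0.8]
finger_gap: 0.0234
grip_force: 59.2
```

Request:
carry_out:
  moves:
    - {"tx":-0.09,"ty":-0.49,"tz":0,"wx":0,"wy":0,"wz":0,"claw":1}
    - {"tx":-0.09,"ty":-0.49,"tz":0,"wx":0,"wy":0,"wz":0,"claw":1}
    - {"tx":-0.09,"ty":-0.49,"tz":0,"wx":0,"wy":0,"wz":0,"claw":1}
    - {"tx":-0.09,"ty":-0.49,"tz":0,"wx":0,"wy":0,"wz":0,"claw":1}
    - {"tx":-0.09,"ty":-0.49,"tz":0,"wx":0,"wy":0,"wz":0,"claw":1}
    - {"tx":0,"ty":0,"tz":0,"wx":0,"wy":0,"wz":0,"claw":1}
    - {"tx":0,"ty":0,"tz":0,"wx":0,"wy":0,"wz":0,"claw":1}

```text
clock: 11.48
tcp_pos: [0.5574, 0.0487, 0.1167]
orientation: [-0.0, 0.093, 0.996, 0.0]
wrist_force: [-0.3, 1.0, -2.3]
finger_gap: 0.023
grip_force: 59.1
```

```bash
python3 - <<'E'
from h import *
s,T=pose(); show(s,T)
d=read_camera("scene"); cv2.imwrite("pics/scene4.png",cv2.resize(d["image"][100:300,180:330],None,fx=3,fy=3))
P=cloud(d); X,Y,Z=np.moveaxis(P,-1,0); v=cv2.cvtColor(d["image"],cv2.COLOR_BGR2HSV)
m=(v[...,1]>90)&(v[...,2]<130)&(X>.4)&(X<.72)&(Y>-.25)&(Y<.3)&(Z<.11)&(Z>-.05)
nn,l,st,_=cv2.connectedComponentsWithStats(m.astype(np.uint8))
for i in range(1,nn):
    if st[i,4]>12:
        q=P[l==i]; c=np.median(q,0); r=c[:2]-[.567,.156]; a=-.186
        print(st[i],c.round(3),"bin y",round(-np.sin(a)*r[0]+np.cos(a)*r[1],3))
E
```

```text
t 11.47 tcp [0.5574 0.0487 0.1167] z [-0.  0. -1.] yaw x-axis deg 169.34 q [-0.06  0.34 -0.2   1.03  0.    0.13] F [-0.26  1.03 -2.27] gap 0.023 grip 59.1
[227 191  13   4  27] [0.514 0.047 0.098] bin y -0.117
[252 195  18   5  35] [0.592 0.033 0.099] bin y -0.117
```

View pics/scene4.png

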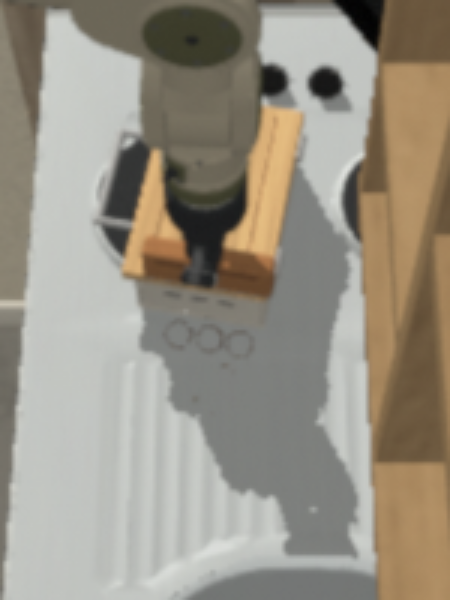

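```bash
python3 - <<'E'
from h import *
f=np.load("top.npz"); P=f["P"]; X,Y,Z=np.moveaxis(P,-1,0)
for x in np.arange(.37,.53,.03):
    print(x.round(2),[round(float(np.nanmedian(Z[(abs(X-x)<.012)&(abs(Y-y)<.012)])*1000),1) for y in(-.08,-.11,-.14,-.17,-.2)])
d=read_camera("scene"); P=cloud(d)
for u,v in((240,212),(250,213),(260,214)): 
    p=np.nanmedian(P[v-3:v+4,u-3:u+4].reshape(-1,3),0); r=p[:2]-[.567,.156]; print(p.round(3),"bin x,y",round(r[0]*.983-r[1]*.185,3),round(.185*r[0]+.983*r[1],3))
d=read_camera("top"); cv2.imwrite("pics/top2.png",cv2.resize(d["image"][130:270,140:350],None,fx=3.5,fy=3.5))
E
```

```text
0.37 [0.3, 0.5, -0.3, 0.7, 55.5]
0.4 [-0.1, 0.6, 1.1, 3.1, 56.4]
0.43 [0.6, 0.8, 1.1, 53.2, 1.9]
0.46 [-0.8, -1.5, -2.1, 1.3, -2.7]
0.49 [-0.4, -1.3, -1.4, -2.1, -1.6]
0.52 [-0.6, -0.9, -1.7, -1.0, -2.5]
[0.529 0.027 0.002] bin x,y -0.013 -0.134
[0.561 0.023 0.003] bin x,y 0.019 -0.131
[0.592 0.02  0.001] bin x,y 0.05 -0.129
```

Request:
carry_out:
  moves:
    - {"tx":0,"ty":0,"tz":1.5,"wx":0,"wy":0,"wz":0,"claw":1}
    - {"tx":0,"ty":0,"tz":2.5,"wx":0,"wy":0,"wz":0,"claw":1}
    - {"tx":-1.5,"ty":-2.5,"tz":1,"wx":0,"wy":0,"wz":0.08,"claw":1}
    - {"tx":-2.5,"ty":-4,"tz":0,"wx":0,"wy":0,"wz":0.1,"claw":1}
    - {"tx":-2.5,"ty":-4,"tz":0,"wx":0,"wy":0,"wz":0.1,"claw":1}
    - {"tx":-2.5,"ty":-4,"tz":0,"wx":0,"wy":0,"wz":0.1,"claw":1}
    - {"tx":-2.2,"ty":-4,"tz":0,"wx":0,"wy":0,"wz":0.1,"claw":1}
    - {"tx":-1.5,"ty":-3.4,"tz":0,"wx":0,"wy":0,"wz":0.08,"claw":1}

```text
clock: 12.62
tcp_pos: [0.4299, -0.1716, 0.1682]
orientation: [0.001, -0.187, 0.982, -0.001]
wrist_force: [-0.0, -0.5, -0.8]
finger_gap: 0.0235
grip_force: 59.2
```

View pics/top2.png

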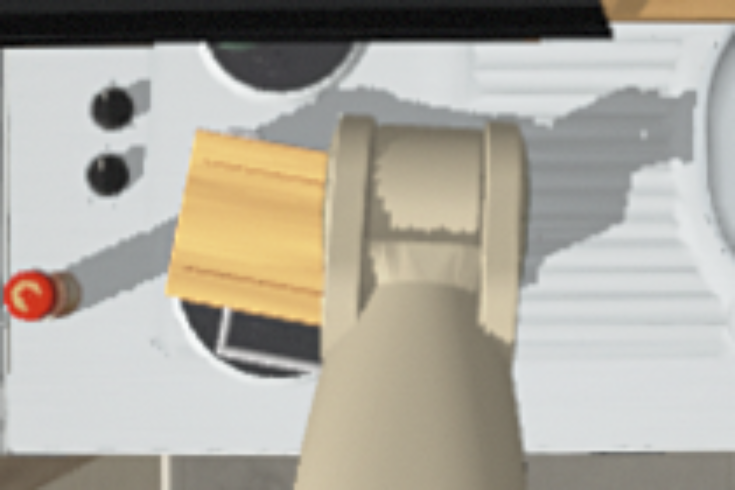

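Request:
carry_out:
  moves:
    - {"tx":0,"ty":0,"tz":-2,"wx":0,"wy":0,"wz":0,"claw":1}
    - {"tx":0,"ty":0,"tz":-4,"wx":0,"wy":0,"wz":0,"claw":1}
    - {"tx":0,"ty":0,"tz":-4,"wx":0,"wy":0,"wz":0,"claw":1}
    - {"tx":0,"ty":0,"tz":-2.5,"wx":0,"wy":0,"wz":0,"claw":1}
    - {"tx":0,"ty":0,"tz":-1,"wx":0,"wy":0,"wz":0,"claw":1}
    - {"tx":0,"ty":0,"tz":0,"wx":0,"wy":0,"wz":0,"claw":1}
    - {"tx":0,"ty":0,"tz":0,"wx":0,"wy":0,"wz":0,"claw":1}

```text
clock: 13.5
tcp_pos: [0.4316, -0.1708, 0.0331]
orientation: [0.001, -0.186, 0.983, -0.001]
wrist_force: [0.0, -0.4, -1.4]
finger_gap: 0.0228
grip_force: 59.3
```

Request:
carry_out:
  moves:
    - {"tx":0,"ty":0,"tz":-0.4,"wx":0,"wy":0,"wz":0,"claw":1}
    - {"tx":0,"ty":0,"tz":-0.25,"wx":0,"wy":0,"wz":0,"claw":1}
    - {"tx":0,"ty":0,"tz":-0.1,"wx":0,"wy":0,"wz":0,"claw":1}
    - {"tx":0,"ty":0,"tz":0,"wx":0,"wy":0,"wz":0,"claw":1}

```text
clock: 14.0
tcp_pos: [0.4306, -0.1703, 0.0249]
orientation: [0.0, -0.186, 0.983, -0.0]
wrist_force: [-2.0, 1.2, 4.3]
finger_gap: 0.0232
grip_force: 60.2
```

Request:
carry_out:
  moves:
    - {"tx":0,"ty":0,"tz":0,"wx":0,"wy":0,"wz":0,"claw":-1}
    - {"tx":0,"ty":0,"tz":0,"wx":0,"wy":0,"wz":0,"claw":-1}
    - {"tx":0,"ty":0,"tz":0,"wx":0,"wy":0,"wz":0,"claw":-1}
    - {"tx":0,"ty":0,"tz":0,"wx":0,"wy":0,"wz":0,"claw":-1}
    - {"tx":0,"ty":0,"tz":3,"wx":0,"wy":0,"wz":0,"claw":-1}
    - {"tx":0,"ty":0,"tz":5,"wx":0,"wy":0,"wz":0,"claw":-1}
    - {"tx":0,"ty":0,"tz":6,"wx":0,"wy":0,"wz":0,"claw":-1}
    - {"tx":0,"ty":0,"tz":4,"wx":0,"wy":0,"wz":0,"claw":0.39}

```text
clock: 15.0
tcp_pos: [0.4311, -0.1706, 0.2071]
orientation: [0.001, -0.186, 0.983, -0.001]
wrist_force: [1.2, -0.7, 0.5]
finger_gap: 0.0697
grip_force: 0.0
```

```bash
python3 -c "
import w; w.blk('w3')"
```

```text
t 15.0 tcp [ 0.4311 -0.1706  0.2071] z [ 0.002 -0.001 -1.   ] yaw x-axis deg -158.56 q [-0.55  0.11 -0.28  1.19  0.   -0.92] F [ 1.23 -0.65  0.47] gap 0.0697 grip 0.0
3697 [ 0.4287 -0.1713] [0.1289 0.025 ] 21.1 0.0554 [ 245  102   28  139 3697]
331 [0.489  0.0641] [0.0204 0.0411] 40.23 0.0525 [425 295  38  24 331]
```

Request:
carry_out:
  moves:
    - {"tx":0.2,"ty":2.8,"tz":0,"wx":0,"wy":0,"wz":0.12,"claw":0.39}
    - {"tx":0.3,"ty":4.5,"tz":0,"wx":0,"wy":0,"wz":0.13,"claw":0.39}
    - {"tx":0.4,"ty":5,"tz":0,"wx":0,"wy":0,"wz":0.13,"claw":0.39}
    - {"tx":0.4,"ty":5,"tz":0,"wx":0,"wy":0,"wz":0.13,"claw":0.39}
    - {"tx":0.4,"ty":5,"tz":0,"wx":0,"wy":0,"wz":0.13,"claw":0.39}
    - {"tx":0.3,"ty":5,"tz":0,"wx":0,"wy":0,"wz":0.13,"claw":0.39}
    - {"tx":0.3,"ty":4.5,"tz":0,"wx":0,"wy":0,"wz":0.13,"claw":0.39}
    - {"tx":0.2,"ty":3.0,"tz":0,"wx":0,"wy":0,"wz":0.11,"claw":0.39}

```text
clock: 16.05
tcp_pos: [0.4552, 0.1798, 0.204]
orientation: [-0.0, -0.64, 0.768, 0.0]
wrist_force: [0.1, 0.3, 0.1]
finger_gap: 0.026
grip_force: 0.0
```

Request:
carry_out:
  moves:
    - {"tx":0,"ty":0,"tz":0,"wx":0,"wy":0,"wz":0,"claw":0.39}
    - {"tx":0,"ty":0,"tz":0,"wx":0,"wy":0,"wz":0,"claw":0.39}

```text
clock: 16.3
tcp_pos: [0.4552, 0.1774, 0.2039]
orientation: [-0.0, -0.638, 0.77, 0.0]
wrist_force: [-0.1, -0.6, 0.8]
finger_gap: 0.026
grip_force: 0.0
```

```bash
python3 - <<'E'
from h import *
s,T=pose(); show(s,T)
d=read_camera("wrist"); P=cloud(d,T@d["hand_eye"]); cv2.imwrite("pics/w4.png",d["image"])
X,Y,Z=np.moveaxis(P,-1,0); a=-.187; c,sn=np.cos(a),np.sin(a)
xb=(X-.567)*c+(Y-.156)*sn; yb=-(X-.567)*sn+(Y-.156)*c
m=(Z>.06)&(Z<.1)&(abs(yb)<.045)
k=m&(xb<-.09)&(xb>-.135); print("bar",k.sum(),np.median(P[k],0).round(4),np.percentile(Z[k],[50,90]).round(4),"xb",np.percentile(xb[k],[2,50,98]).round(4))
q=P[k]; 
if len(q)>20: p=np.polyfit(q[:,1],q[:,0],1); print("dir deg from y",np.degrees(np.arctan(p[0])),"x at y=.177",np.polyval(p,.177))
k=m&(xb>-.085)&(xb<-.05); print("lid edge xb",np.percentile(xb[k],[1,5]) if k.any() else None)
E
```

```text
t 16.3 tcp [0.4552 0.1774 0.2039] z [-0.001 -0.001 -1.   ] yaw x-axis deg -100.74 q [ 0.21  0.16 -0.22  1.19 -0.   -1.18] F [-0.05 -0.56  0.77] gap 0.026 grip 0.0
bar 1343 [0.4505 0.1744 0.0868] [0.0868 0.0881] xb [-0.1229 -0.118  -0.1132]
dir deg from y 10.707413638564816 x at y=.177 0.4509070104546509
lid edge xb [-0.08026429 -0.07972515]
```

View pics/w4.png

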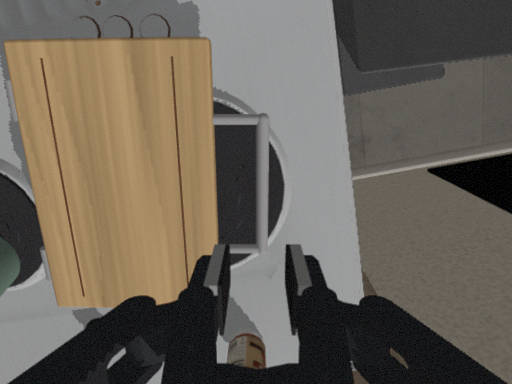

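Request:
carry_out:
  moves:
    - {"tx":-0.15,"ty":0,"tz":-2,"wx":0,"wy":0,"wz":0,"claw":0.39}
    - {"tx":0,"ty":0,"tz":-4,"wx":0,"wy":0,"wz":0,"claw":0.39}
    - {"tx":0,"ty":0,"tz":-2.5,"wx":0,"wy":0,"wz":0,"claw":0.39}
    - {"tx":0,"ty":0,"tz":-1.5,"wx":0,"wy":0,"wz":0,"claw":0.39}
    - {"tx":0,"ty":0,"tz":-1,"wx":0,"wy":0,"wz":0,"claw":0.39}
    - {"tx":0,"ty":0,"tz":-1,"wx":0,"wy":0,"wz":0,"claw":0.39}
    - {"tx":0,"ty":0,"tz":-1,"wx":0,"wy":0,"wz":0,"claw":0.39}
    - {"tx":0,"ty":0,"tz":-1,"wx":0,"wy":0,"wz":0,"claw":0.39}

```text
clock: 17.35
tcp_pos: [0.4543, 0.1779, 0.0641]
orientation: [0.0, -0.638, 0.77, -0.0]
wrist_force: [-0.4, 0.1, -0.0]
finger_gap: 0.0261
grip_force: 0.0
```

Request:
carry_out:
  newtons: 40
  moves:
    - {"tx":0,"ty":0,"tz":0,"wx":0,"wy":0,"wz":0,"claw":0.39}
    - {"tx":0,"ty":0,"tz":0,"wx":0,"wy":0,"wz":0,"claw":1}
    - {"tx":0,"ty":0,"tz":0,"wx":0,"wy":0,"wz":0,"claw":1}
    - {"tx":0,"ty":0,"tz":0,"wx":0,"wy":0,"wz":0,"claw":1}
    - {"tx":0,"ty":0,"tz":0,"wx":0,"wy":0,"wz":0,"claw":1}

```text
clock: 17.98
tcp_pos: [0.4515, 0.1783, 0.0643]
orientation: [-0.001, -0.638, 0.77, 0.002]
wrist_force: [-6.0, 1.5, 2.8]
finger_gap: 0.0085
grip_force: 39.0
```

Request:
carry_out:
  newtons: 60
  moves:
    - {"tx":-0.25,"ty":0.05,"tz":0,"wx":0,"wy":0,"wz":0,"claw":1}
    - {"tx":0,"ty":0,"tz":0.2,"wx":0,"wy":0,"wz":0,"claw":1}
    - {"tx":0.02,"ty":0,"tz":0.93,"wx":0,"wy":0,"wz":0,"claw":1}
    - {"tx":0.07,"ty":-0.01,"tz":0.93,"wx":0,"wy":0,"wz":0,"claw":1}
    - {"tx":0.11,"ty":-0.02,"tz":0.92,"wx":0,"wy":0,"wz":0,"claw":1}
    - {"tx":0.16,"ty":-0.03,"tz":0.92,"wx":0,"wy":0,"wz":0,"claw":1}

```text
clock: 18.73
tcp_pos: [0.4554, 0.1776, 0.1041]
orientation: [0.0, -0.638, 0.77, -0.0]
wrist_force: [3.4, -0.6, -4.6]
finger_gap: 0.0078
grip_force: 58.2
```

Request:
carry_out:
  moves:
    - {"tx":0.2,"ty":-0.04,"tz":0.91,"wx":0,"wy":0,"wz":0,"claw":1}
    - {"tx":0.24,"ty":-0.05,"tz":0.9,"wx":0,"wy":0,"wz":0,"claw":1}
    - {"tx":0.29,"ty":-0.05,"tz":0.88,"wx":0,"wy":0,"wz":0,"claw":1}
    - {"tx":0.33,"ty":-0.06,"tz":0.87,"wx":0,"wy":0,"wz":0,"claw":1}
    - {"tx":0.37,"ty":-0.07,"tz":0.85,"wx":0,"wy":0,"wz":0,"claw":1}
    - {"tx":0.41,"ty":-0.08,"tz":0.83,"wx":0,"wy":0,"wz":0,"claw":1}

```text
clock: 19.48
tcp_pos: [0.4734, 0.1741, 0.1561]
orientation: [-0.0, -0.638, 0.77, 0.0]
wrist_force: [0.7, -1.1, -4.2]
finger_gap: 0.0077
grip_force: 58.4
```

Request:
carry_out:
  moves:
    - {"tx":0.45,"ty":-0.09,"tz":0.81,"wx":0,"wy":0,"wz":0,"claw":1}
    - {"tx":0.49,"ty":-0.09,"tz":0.79,"wx":0,"wy":0,"wz":0,"claw":1}
    - {"tx":0.53,"ty":-0.1,"tz":0.76,"wx":0,"wy":0,"wz":0,"claw":1}
    - {"tx":0.56,"ty":-0.11,"tz":0.73,"wx":0,"wy":0,"wz":0,"claw":1}
    - {"tx":0.6,"ty":-0.11,"tz":0.71,"wx":0,"wy":0,"wz":0,"claw":1}
    - {"tx":0.63,"ty":-0.12,"tz":0.67,"wx":0,"wy":0,"wz":0,"claw":1}
    - {"tx":0,"ty":0,"tz":0,"wx":0,"wy":0,"wz":0,"claw":1}
    - {"tx":0,"ty":0,"tz":0,"wx":0,"wy":0,"wz":0,"claw":1}

```text
clock: 20.48
tcp_pos: [0.5051, 0.168, 0.2011]
orientation: [-0.001, -0.638, 0.77, 0.001]
wrist_force: [-7.0, -0.5, 2.4]
finger_gap: 0.0077
grip_force: 58.8
```

```bash
cat > lid.py <<'E'
from h import *
s,T=pose(); show(s,T)
for n in("scene","top"):
    d=read_camera(n); P=cloud(d); X,Y,Z=np.moveaxis(P,-1,0); v=cv2.cvtColor(d["image"],cv2.COLOR_BGR2HSV)
    cv2.imwrite(f"pics/{n}_end{s['clock']:.1f}.png",cv2.resize(d["image"][100:300,180:380] if n=="scene" else d["image"][130:280,140:350],None,fx=3,fy=3))
    a=-.187; c,sn=np.cos(a),np.sin(a)
    xb=(X-.565)*c+(Y-.1565)*sn; yb=-(X-.565)*sn+(Y-.1565)*c
    m=(v[...,0]>8)&(v[...,0]<28)&(v[...,1]>70)&(v[...,2]>120)&(abs(yb)<.105)&(xb>-.1)&(xb<.09)&(Z>.08)&(Z<.25)
    q=P[m]; 
    if len(q)<50: print(n,len(q)); continue
    w_=np.ones(len(q),bool)
    for _ in range(3):
        A=np.c_[xb[m],np.ones(len(q))]; p=np.linalg.lstsq(A[w_],Z[m][w_],rcond=None)[0]; w_=abs(A@p-Z[m])<.006
    print(n,len(q),w_.sum(),"lid angle deg",np.degrees(np.arctan(-p[0])),"z range",np.percentile(Z[m][w_],[1,99]))
E
python3 lid.py; ls pics
```

```text
t 20.48 tcp [0.5051 0.168  0.2011] z [-0.002  0.    -1.   ] yaw x-axis deg -100.68 q [ 0.17  0.24 -0.12  1.21  0.   -1.21] F [-6.98 -0.53  2.41] gap 0.0077 grip 58.8
scene 2317 2208 lid angle deg 44.29162230968826 z range [0.09109404 0.19507808]
top 2106 2037 lid angle deg 44.27886989000144 z range [0.09415692 0.19493378]
scene.png
scene2.png
scene3.png
scene4.png
scene_end20.5.png
top.png
top2.png
top_end20.5.png
w1.png
w2.png
w3.png
w4.png
```

Request:
carry_out:
  moves:
    - {"tx":-0.1,"ty":0,"tz":0,"wx":0,"wy":0,"wz":0,"claw":1}
    - {"tx":0,"ty":0,"tz":0,"wx":0,"wy":0,"wz":0,"claw":1}
    - {"tx":0,"ty":0,"tz":0,"wx":0,"wy":0,"wz":0,"claw":1}
    - {"tx":0,"ty":0,"tz":0,"wx":0,"wy":0,"wz":0,"claw":1}
    - {"tx":0,"ty":0,"tz":0,"wx":0,"wy":0,"wz":0,"claw":1}
    - {"tx":0,"ty":0,"tz":0,"wx":0,"wy":0,"wz":0,"claw":1}

```text
clock: 21.32
tcp_pos: [0.5048, 0.1681, 0.2007]
orientation: [-0.0, -0.638, 0.77, 0.0]
wrist_force: [-4.3, -1.0, 0.6]
finger_gap: 0.0078
grip_force: 58.7
```

```bash
python3 lid.py; ls pics|grep end
```

```text
t 21.32 tcp [0.5048 0.1681 0.2007] z [-0.001  0.    -1.   ] yaw x-axis deg -100.69 q [ 0.17  0.24 -0.13  1.2   0.   -1.21] F [-4.34 -0.96  0.6 ] gap 0.0078 grip 58.7
scene 2342 2227 lid angle deg 44.093004023718876 z range [0.09073436 0.194243  ]
top 2132 2070 lid angle deg 44.12250854893501 z range [0.09413039 0.19456134]
scene_end20.5.png
scene_end21.3.png
top_end20.5.png
top_end21.3.png
```

View pics/scene_end20.5.png

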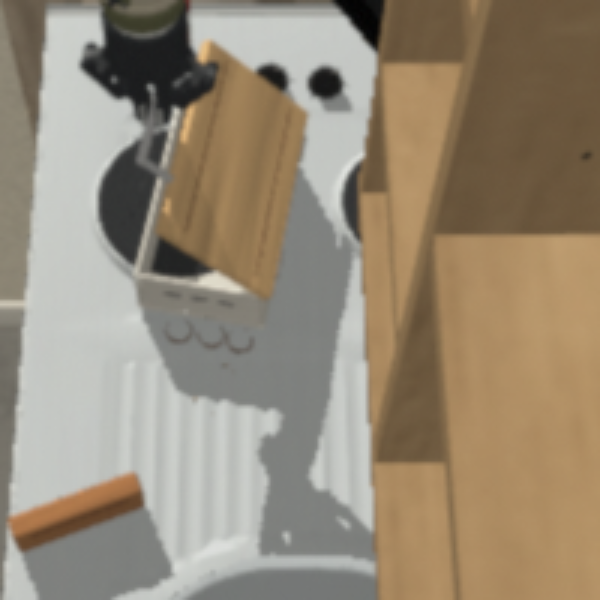

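The lid is held at about 44°. The three shells lie on the worktop just right of the bin, at (178,333), (208,335) and (240,341), and the scraper stands released at (75,510). Handing in.

```bash
python3 -c "
from workcell import env; print(env.hand_in())"
```

```text
the job is handed in; nothing more can be done
None
```

I swept all three shells onto the worktop to the right of the bin, put the scraper back down on the worktop, and handed the job in at about 21 s with the lid held by its bar at about 44°; the hand-in gave no verdict.

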